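# Close the shutter, then click the photometer's filter lever to its third notch and read

## Robot

A 6-joint arm with a two-finger parallel gripper is mounted at the origin on a cart in front of the work surface, level with it; the furniture and walls round the work are solid. World frame = base frame: x ahead of the robot, y to its left, z up, the work surface at z = 0. Lengths are in mm, angles in rad, forces in N, time in s.
With the tool pointing down it reaches from about 375 to 900 mm from the base axis. Payload 3.1 kg.
Tool frame: the origin (TCP) lies at the very end of the fingers, on their centre line; the grasp point (between the pads) lies 19 mm behind it; z points along the fingers, y is the line along which they close (so a half turn about z gives the same grasp; the last joint's range is limited). The gripper opens to 87 mm and grips with 3 to 60 N. Pads are 19 mm wide; open, the fingers measure 117 mm over their backs; the gripper's body (75 mm by 190 mm) begins 51 mm behind the grasp point.
Start: joints at [-0.178, 0.527, 1.433, -0, 1.181, -0.178], TCP at [624.977, 0.034, 193.148] pointing down, gripper open.
Joint ranges: [-3.08, 3.08], [-0.75, 2.2], [0.22, 2.44], [-1.43, 4.57], [0, 2.65], [-2.85, 2.85]. Speed limits (rad/s): [2.79, 2.79, 3.14, 3.14, 3.14, 3.14].

## Interface

Orientations are given as a unit quaternion [x, y, z, w].
In Python, from cell import * gives the robot as it stands.
- The arm moves only by the tool send_rows, never from a script. Its argument "motion" is text: rows parted by semicolons, each of 4 numbers parted by spaces: the shift along the tool's x, y, z in cm, then the turn about the tool's z in rad. A call has exactly 10 rows; each row is the pose to reach, as a shift and turn from the pose commanded when the call began, along the tool's axes at that moment; what a row does not reach only later rows make up. A row lasts 1/12 s, in which the tool goes at most 41.7 mm and 7.16 degrees, less where a joint would pass 70% of its speed; a pose out of reach is approached as far as the arm can. A call with a gripper value outside its range is refused whole. "claw" is the opening, from -1 (shut) to 1 (fully open), set as the call begins (left out, the last holds). The fingers move at their own pace and stop on an object; "newtons" is the grip in N (left out, the last holds). Time passes only in rows, so rows that repeat a pose let the fingers close, or fill a call up. It gives the time, the measured TCP pose, the force, the opening and the grip force at its end, in the units of the state.
- state(): the state, without advancing time (a new reading comes with each control period).
- camera(name): name is "scene" or "side" or "wrist"; returns a dict with "image" (420x560x3 uint8, red, green, blue), "K" (3x3 intrinsics, pixels), "world_from_camera" (4x4, takes a point from camera to world coordinates). Camera axes: x right, y up, looking along -z (the intrinsics and any distortion apply to the point x, -y, -z); pixel columns grow to the right and rows downward; lengths in mm; the calibration is good to about 2 mm. The wrist camera is an equidistant fisheye: a pixel r from the principal point sees the ray r / f radians off the axis. A picture is of the moment at which its call begins. There is no depth.
- hand_in(): hands the job in; it is judged then, once.
The state is a dict: "clock": time; "joint_positions": joint angles; "joint_vel": joint speeds; "joint_efforts": joint torques, N m; "ee_pos": TCP position; "tool_rot": TCP orientation; "ft_force": force on the tool from outside, world axes, zero at the start; "ft_torque": the same for the moment, N m; "finger_gap": finger opening in mm; "grasp_force": force on a finger pad.
Only numpy, scipy, OpenCV 4.12 (cv2) and the standard library are available. Lean on these libraries where they do the work, as an engineer would, in place of code of your own. Each camera call takes 0.05 s, during which the arm holds its last target. There are 200 camera calls.

## Task

Take a reading on the small white photometer without gripping anything: with the fingertips push its blue filter lever all the way to the shut end (red dot), then push it back the other way through three clicks so that it rests in the third notch from shut (the third white tick), never running past that notch. Then press the green button fully down with a fingertip to take the reading, and let go. Do not pinch the lever, do not press the button before the lever is in its third notch, and leave the sample vial and everything else where it stands.

Things in the scene. Friction and masses are not known exactly. Their poses are not given: they have to be found in the camera images.
- photometer: White case, flat grey deck, 130 (x) x 200 (y) x 50 mm high, fixed; origin at the centre of its underside, x away from its front, y to the left seen from the front, z up. The lever's slot runs along y at x = 20 mm; in front of it, at x = -9.5 mm, a red dot (shut) and five white ticks 15 mm apart mark notches. On the deck a black collar, 18 mm high, at x = -36, y = 72 mm holds the vial.
- shut_stop (a point): Point on the deck under the middle of the lever when it is shut (photometer x = 20, y = -37.5 mm, z = 50 mm).
- third_stop (a point): Point on the deck under the middle of the lever when it rests in the third notch (photometer x = 20, y = 7.5 mm, z = 50 mm).
- lever_top (a point): Centre of the top of the blue filter lever, an upright tab 36 mm across (photometer x), 12 mm thick along its travel (photometer y; each side face is 6 mm from this point) and reaching from 3 to 36 mm above the deck; it moves with the lever, 86 mm above the worktop.
- filter_lever (a joint): Lever position in m, growing along photometer +y: 0 = shut (red dot, end stop), then notches at 0.015, 0.030, 0.045 (third), 0.060, 0.075. Starts in or between the first and second notch. About 5 N takes it out of a notch; the resistance falls to nothing by half way (7.5 mm), where the lever jumps ahead of the finger into the next notch by itself and stays there.
- lever_face_shut: Side plate of the lever's tab that faces the shut end (photometer -y), 36 x 4 x 30 mm, moving with the lever; its outer face is 6 mm from the tab's middle. Origin at deck height under the tab's middle. Push on this face to move the lever out of shut.
- lever_face_out: The like side plate that faces away from the shut end (photometer +y). Push on this face to move the lever to shut. Fingers pressing on both plates at once count as a pinch.
- read_button_top (a point): Centre of the top of the round green push button, 26 mm across, in a black housing 42 mm across and 12 mm high; it stands on the deck at photometer x = -40, y = -55 mm; its top is 22 mm above the deck and goes down as it is pressed.
- read_button (a joint): Travel of the button in m: 0 = out, 0.006 = fully down. Springs back; starts to move at 1.5 N and is fully down at 5 N.
- sample_vial: Brown glass vial with a red cap, 15 mm across, 48 mm tall, loose, standing on the deck in the black collar; origin at the centre of its underside. To be left alone.
- beaker_50: Small clear beaker, 44 mm across, 58 mm tall, loose; origin at the centre of its underside. To be left alone.
- beaker_100: Larger clear beaker, 54 mm across, 72 mm tall, loose, behind the photometer; origin at the centre of its underside. To be left alone.
- brown_bottle: Brown glass bottle with a black cap, 49 mm across, 96 mm tall, loose; origin at the centre of its underside. To be left alone.
- calculator: Grey pocket calculator, 118 x 69 x 13 mm, loose, right of the photometer; origin at the centre of its underside. To be left alone.
- marker: White and red marker pen lying, 135 mm long, 17 mm thick, loose, left of the photometer; origin at the middle of its underside. To be left alone.

How it is judged (in metres and radians):
On the way, in this order (a step that is already met when the one before it is completed fails the run):
1. the lever is at the shut end (value of joint filter_lever below 0.003 m), for 0.2 s.
2. the lever rests in the third notch (value of joint filter_lever between 0.042 and 0.048 m and velocity of joint filter_lever below 0.01 m/s), for 0.3 s.
3. the button is pressed fully down with the lever in the third notch (value of joint filter_lever between 0.042 and 0.048 m and value of joint read_button above 0.0045 m and contact force between the fingers and read_button above 0.5 N), for 0.05 s.
At the end, for the whole second after the job is handed in: The lever rests in the third notch (joint 0.045 m within 3 mm), the button is out again (under 1.5 mm), the sample vial stands upright in its collar (within 0.2 rad) and no bystander is more than 20 mm from where it stood (all of step 2 and value of joint read_button below 0.0015 m and angle between sample_vial's own z axis and vertical below 0.2 rad and distance of each of sample_vial, beaker_50, beaker_100, brown_bottle, calculator, marker from where it was at the start of the episode below 0.02 m); the robot touches nothing.
It fails at once if the lever runs past the third notch (beyond 0.052 m) (value of joint filter_lever above 0.052 m).
It fails at once if the button is pressed (over 3 mm) with the lever not in the third notch (value of joint read_button above 0.003 m and not (value of joint filter_lever between 0.042 and 0.048 m)).
It fails at once if the lever is pinched: fingers press on both of its side plates at once (over 1 N each) (contact force between the fingers and lever_face_shut above 1 N and contact force between the fingers and lever_face_out above 1 N).
It fails at once if the sample vial is lifted, carried or pushed more than 20 mm (distance of sample_vial from where it was at the start of the episode above 0.02 m).
It fails at once if any other bystander is lifted, carried or pushed more than 20 mm (distance of any of beaker_50, beaker_100, brown_bottle, calculator, marker from where it was at the start of the episode above 0.02 m).
It also fails if it takes over 58 s, if anything falls off the work surface, if the arm or the gripper's body presses on something with over 40 N, if the wrist force passes 120 N, or if a joint passes its speed limit or range.

## Working session

There is one attempt and no reset: what is moved stays moved. The work goes in short steps, Python scripts to look and compute and a tool call to move; the robot and the scene stay as the last step left them, time stands still between calls to the robot, and variables do not carry over. Pictures are saved under pics/ and viewed, at most 10 in all, crops included, and the job is handed in when it is done.

Besides the shell and the picture viewer there is one more tool, called by a JSON object that holds its "fn" and its "kwargs", one argument or row to a line. send_rows: Moves the arm, as the interface text tells. Its arguments: {"type":"object","properties":{"motion":{"type":"string"},"claw":{"type":"number"},"newtons":{"type":"number"}},"required":["motion"]}

```bash
mkdir -p pics; python3 - <<'E'
from cell import *
import cv2,numpy as np
s=state();print(s)
ims=[]
for n in ["scene","side","wrist"]:
    c=camera(n);np.savez(f"{n}0.npz",**c);cv2.imwrite(f"pics/{n}0.png",c["image"][:,:,::-1]);print(n,c["K"].round(1).tolist(),c["world_from_camera"].round(3).tolist(),[k for k in c])
a=[cv2.imread(f"pics/{n}0.png") for n in ["scene","side"]]
cv2.imwrite("pics/a.png",cv2.resize(np.hstack(a),(800,300)))
E
```

```text
{'clock': 0.0, 'joint_positions': array([-1.78525233e-01,  5.28462504e-01,  1.43388181e+00, -5.32100324e-05,
        1.18135522e+00, -1.78510412e-01]), 'joint_vel': array([ 2.04511333e-04, -1.09739380e-03,  5.61994536e-05, -1.80661211e-03,
        7.08829027e-04,  4.81539276e-04]), 'joint_efforts': array([-5.45745443e-04, -4.40045428e+01, -1.76593530e+01,  6.32597599e-02,
        5.83207863e-02, -1.53719384e-04]), 'ee_pos': array([6.24226131e+02, 1.36584804e-01, 1.92180443e+02]), 'tool_rot': array([ 7.07104468e-01,  7.07108309e-01, -6.20994379e-04, -8.51298287e-04]), 'ft_force': array([ 0.29642508, -0.53784872, -0.90012564]), 'ft_torque': array([0.04586261, 0.03259264, 0.04887675]), 'grasp_force': 0.0, 'finger_gap': 86.8170306579093}
scene [[532.0, 0.0, 276.8], [0.0, 532.0, 203.1], [0.0, 0.0, 1.0]] [[0.873, 0.287, -0.394, 153.609], [-0.487, 0.537, -0.689, -705.315], [0.014, 0.793, 0.609, 744.533], [0.0, 0.0, 0.0, 1.0]] ['image', 'K', 'world_from_camera']
side [[399.6, 0.0, 287.6], [0.0, 399.6, 208.6], [0.0, 0.0, 1.0]] [[0.999, 0.022, -0.038, 570.185], [-0.043, 0.675, -0.737, -707.57], [0.009, 0.738, 0.675, 767.826], [0.0, 0.0, 0.0, 1.0]] ['image', 'K', 'world_from_camera']
wrist [[325.2, 0.0, 280.2], [0.0, 325.2, 213.3], [0.0, 0.0, 1.0]] [[1.0, 0.001, 0.001, 626.143], [-0.001, 0.967, 0.255, 69.794], [-0.001, -0.255, 0.967, 384.344], [0.0, 0.0, 0.0, 1.0]] ['image', 'K', 'world_from_camera']
```

View pics/scene0.png

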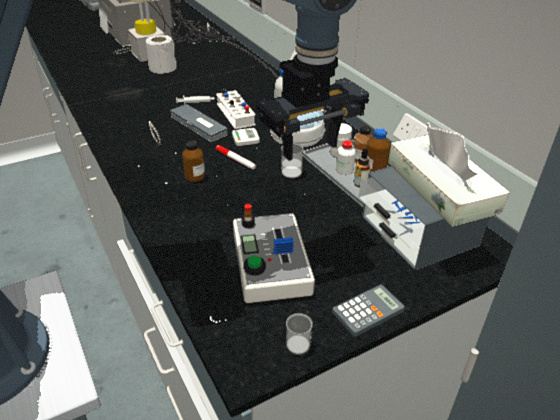

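View pics/side0.png

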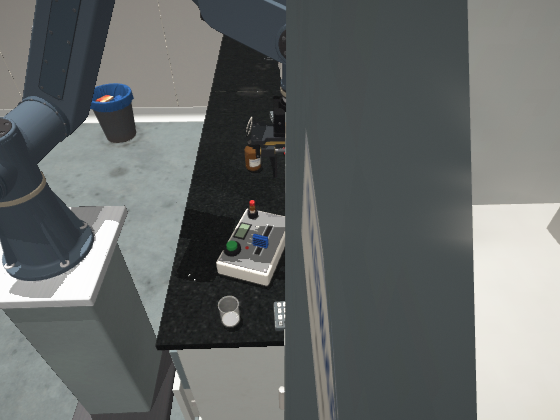

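View pics/wrist0.png

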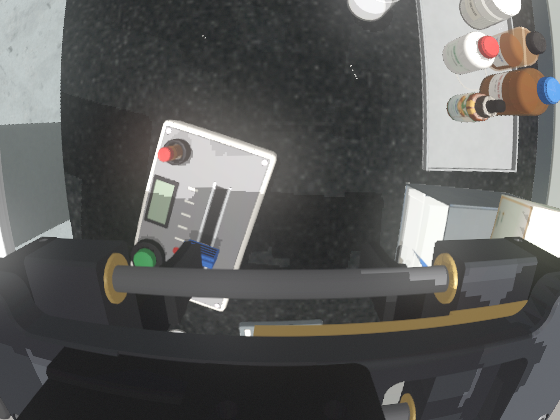

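Scene camera: the lever is at (284,245), the button at (255,265) and the vial cap at (248,210). Wrist camera: the lever is at (205,255) partly behind the gripper, the button at (145,258), the vial cap at (166,154) and the slot at (217,212). In the side view the lever is at (260,240) and the button at (232,246). I'll triangulate from these.

```bash
cat > h.py <<'E'
import numpy as np,cv2
def ray(c,n,p):
    K=c["K"];M=c["world_from_camera"];x=(p[0]-K[0,2])/K[0,0];y=(p[1]-K[1,2])/K[1,1]
    if n=="wrist":
        r=np.hypot(x,y);d=np.array([x/r*np.sin(r),-y/r*np.sin(r),-np.cos(r)])
    else: d=np.array([x,-y,-1.])
    d=M[:3,:3]@d;return M[:3,3],d/np.linalg.norm(d)
def plane(c,n,p,z):
    o,d=ray(c,n,p);return o+d*(z-o[2])/d[2]
def tri(rs):
    A=0;b=0
    for o,d in rs:
        P=np.eye(3)-np.outer(d,d);A=A+P;b=b+P@o
    x=np.linalg.solve(A,b);return x,[np.linalg.norm((np.eye(3)-np.outer(d,d))@(x-o)) for o,d in rs]
def mask(c,h0,h1,s=120,v=50,box=None):
    h=cv2.cvtColor(np.ascontiguousarray(c["image"]),cv2.COLOR_RGB2HSV)
    m=cv2.inRange(h,(h0,s,v),(h1,255,255))
    if box:
        k=np.zeros_like(m);k[box[1]:box[3],box[0]:box[2]]=255;m&=k
    return m
def blob(m):
    n,l,s,ce=cv2.connectedComponentsWithStats(m)
    return sorted([(int(s[i,4]),ce[i].round(1).tolist(),s[i,:4].tolist()) for i in range(1,n)],reverse=True)[:3]
E
python3 - <<'E'
from h import *
B={"scene":(225,195,320,305),"side":(210,190,290,290),"wrist":(120,110,290,320)}
C={n:dict(np.load(f"{n}0.npz")) for n in B}
for nm,h in dict(blue=(100,130),green=(45,85),red=(0,8)).items():
    for n in B: print(nm,n,blob(mask(C[n],*h,box=B[n])))
o=[]
for n in B:
    c=C[n];b=blob(mask(c,45,85,box=B[n]))[0];o.append(ray(c,n,b[1]))
print(tri(o),tri(o[::2]))
# case outline corners in wrist
g=cv2.cvtColor(C["wrist"]["image"],cv2.COLOR_RGB2GRAY)
ims=[]
for n in ["scene","wrist"]:
    x0,y0,x1,y1=B[n];im=C[n]["image"][y0:y1,x0:x1,::-1];f=590/(y1-y0);f=min(f,395/(x1-x0));print(n,f)
    im=cv2.resize(im,None,fx=f,fy=f,interpolation=cv2.INTER_NEAREST);ims.append(cv2.copyMakeBorder(im,0,600-im.shape[0],0,400-im.shape[1],cv2.BORDER_CONSTANT))
cv2.imwrite("pics/crop.png",np.hstack(ims))
E
```

```text
blue scene [(298, [282.9, 245.3], [272, 237, 22, 18])]
blue side [(176, [259.9, 240.5], [252, 234, 16, 14])]
blue wrist [(173, [208.5, 259.6], [201, 250, 18, 19]), (4, [209.5, 251.2], [208, 251, 4, 2]), (2, [208.5, 246.0], [208, 246, 2, 1])]
green scene [(156, [254.2, 261.7], [247, 256, 15, 13])]
green side [(93, [231.2, 245.4], [226, 241, 11, 10])]
green wrist [(216, [142.3, 259.0], [134, 251, 19, 15])]
red scene [(55, [247.7, 206.9], [244, 203, 8, 9]), (13, [269.2, 259.3], [267, 258, 5, 4])]
red side [(33, [251.6, 202.6], [249, 200, 6, 6]), (8, [246.8, 247.2], [245, 246, 4, 3])]
red wrist [(140, [164.2, 153.8], [158, 147, 13, 14]), (19, [174.8, 249.7], [173, 248, 5, 5])]
(array([470.68023314, -68.02605191,  65.52948389]), [np.float64(2.8803009715806533), np.float64(2.180067057705609), np.float64(1.283290740817969)]) (array([470.12766924, -69.1086338 ,  63.90722605]), [np.float64(1.6864625997037914), np.float64(1.6864625997037241)])
scene 4.157894736842105
wrist 2.323529411764706
```

View pics/crop.png

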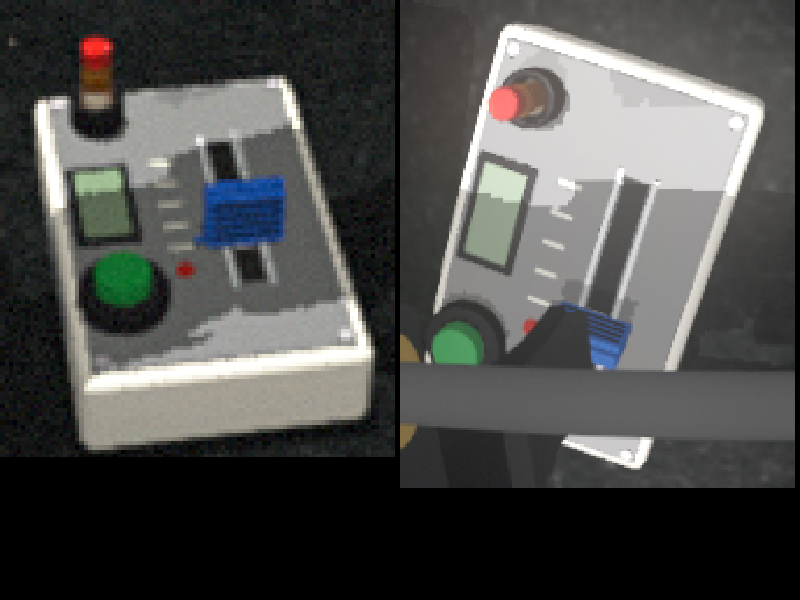

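The left crop shows the lever beside ticks 1–2, the red dot at (185,270) and the vial in its collar. In the wrist crop (right) the dot is at (530,327) and the five ticks run from (538,300) to (569,184). These marks are good for the pose fit.

```bash
cat >> h.py <<'E'
def fit2(L,W):
    L=np.array(L,float);W=np.array(W)[:,:2];a=L-L.mean(0);b=W-W.mean(0)
    th=np.arctan2((a[:,0]*b[:,1]-a[:,1]*b[:,0]).sum(),(a*b).sum())
    R=np.array([[np.cos(th),-np.sin(th)],[np.sin(th),np.cos(th)]]);t=W.mean(0)-R@L.mean(0)
    return th,R,t,W-(L@R.T+t)
E
python3 - <<'E'
from h import *
C={n:dict(np.load(f"{n}0.npz")) for n in ("scene","side","wrist")}
cr=[(530,327),(538,300),(546,272),(553,244),(561,214),(569,184)]
f=395/170
w=[((u-400+.5)/f+120-.5,(v+.5)/f+110-.5) for u,v in cr]
f2=4.15789
s=[((u+.5)/f2+225-.5,(v+.5)/f2+195-.5) for u,v in [(185,270),(182,246),(175,225),(171,204),(167,184),(159,163)]]
L=[(-9.5,-37.5+15*k) for k in range(6)]
for i in (0,3,5): print("tri mark",i,tri([ray(C["wrist"],"wrist",w[i]),ray(C["scene"],"scene",s[i])]))
for n,p in (("wrist",w),("scene",s)):
    W=[plane(C[n],n,q,50) for q in p];th,R,t,r=fit2(L,W);print(n,th,t,r.round(1).tolist())
    for nm,q in dict(shut=(20,-37.5),third=(20,7.5),btn=(-40,-55),vial=(-36,72)).items(): print(nm,R@q+t)
    g=blob(mask(C[n],45,85,box={"scene":(225,195,320,305),"wrist":(120,110,290,320)}[n]))[0][1]; G=plane(C[n],n,g,72)[:2]; print("green@72",G,"local",R.T@(G-t))
    b=blob(mask(C[n],100,130,box={"scene":(225,195,320,305),"wrist":(120,110,290,320)}[n]))[0][1]; G=plane(C[n],n,b,75)[:2]; print("blue@75 local",R.T@(G-t))
E
```

```text
tri mark 0 (array([505.87349832, -63.18415505,  47.85816169]), [np.float64(0.5496220659541994), np.float64(0.5496220659543732)])
tri mark 3 (array([521.62211531, -20.6306103 ,  47.7283767 ]), [np.float64(0.43861613661237125), np.float64(0.4386161366124671)])
tri mark 5 (array([531.03189461,   8.29464249,  47.24369726]), [np.float64(0.049297321114231414), np.float64(0.049297321114432295)])
wrist -0.3447849407002259 [528.26945051 -29.85587054] [[-0.5, -0.1], [0.1, -0.1], [0.5, 0.1], [0.1, -0.2], [0.0, 0.1], [-0.2, 0.2]]
shut [534.41762818 -71.90881231]
third [549.62737089 -29.55714497]
btn [472.03383845 -68.09924822]
vial [518.72370497  50.07459137]
green@72 [472.61534049 -64.77460731] local [-40.57643005 -51.67447595]
blue@75 local [ 31.75141653 -22.5013028 ]
scene -0.33209787958707165 [527.05569636 -33.21882215] [[-0.6, 0.1], [0.9, 0.5], [-0.1, 0.4], [0.2, -0.1], [0.4, -0.9], [-0.7, 0.1]]
shut [533.73689316 -75.1903793 ]
third [548.40810801 -32.64915864]
btn [471.30979318 -72.17256752]
vial [516.4966636   46.58410278]
green@72 [467.59289318 -77.85746081] local [-41.66038161 -61.58608307]
blue@75 local [ 17.27255412 -29.689605  ]
```

{"fn": "send_rows", "kwargs": {
  "motion": "-0.3 -1.4 0.8 0.1; -0.6 -2.8 1.6 0.2; -0.9 -4.2 2.4 0.3; -1.2 -5.6 3.2 0.34; -1.47 -6.9 3.8 0.34; -1.47 -6.9 4.2 0.34; -1.47 -6.9 4.2 0.34; -1.47 -6.9 4.2 0.34; -1.47 -6.9 4.2 0.34; -1.47 -6.9 4.2 0.34",
  "claw": -1,
  "newtons": 10
}}

```text
clock: 0.98
ee_pos: [557.3, -14.7, 151.6]
tool_rot: [0.816, 0.577, 0.001, 0.001]
ft_force: [-1.0, -0.3, 0.3]
finger_gap: 28.2
grasp_force: 0.0
```

```bash
python3 - <<'E'
from cell import *
from h import *
s=state();print(s["clock"],s["ee_pos"],s["tool_rot"],s["ft_force"],s["finger_gap"])
for n in ["scene","wrist"]:
    c=camera(n);np.savez(f"{n}1.npz",**c);cv2.imwrite(f"pics/{n}1.png",c["image"][:,:,::-1])
a=cv2.imread("pics/wrist1.png");b=cv2.resize(cv2.imread("pics/scene1.png")[150:350,180:380],(420,420),interpolation=cv2.INTER_NEAREST)
im=np.hstack([a[:,:380] if 0 else a,b]);cv2.imwrite("pics/b.png",cv2.resize(im,(800,int(420*800/980))))
E
```

```text
0.9833 [557.3051183  -14.72199648 151.58082174] [8.16441098e-01 5.77427991e-01 6.36430829e-04 6.65484762e-04] [-1.02824085 -0.29204797  0.3297765 ] 28.16167520380935
```

View pics/b.png

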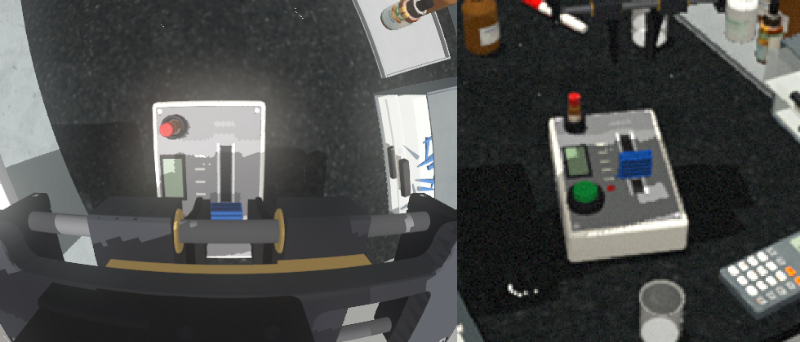

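The wrist view is now square with the photometer: ticks at about (200,165) and on downward, blue lever at (226,210) between the fingers. The scene crop shows the lever still near tick 1–2. I'll refine the pose with the ticks from this closer view.

```bash
python3 - <<'E'
from h import *
C=dict(np.load("wrist1.npz"));k=980/800
g=cv2.cvtColor(C["image"],cv2.COLOR_RGB2GRAY)
x0,y0,x1,y1=230,180,262,262
t=cv2.morphologyEx(g,cv2.MORPH_TOPHAT,np.ones((7,3),np.uint8))[y0:y1,x0:x1]
_,m=cv2.threshold(t,0,255,cv2.THRESH_OTSU)
n,l,s,c=cv2.connectedComponentsWithStats(m)
for i in range(1,n):
    if s[i,4]>6: 
        p=c[i]+[x0,y0];print(p.round(1),s[i].tolist(),plane(C,"wrist",p,50).round(1))
print("red",blob(mask(C,0,8,box=(180,120,330,270))),"green",blob(mask(C,45,85,box=(180,120,330,300))))
b=blob(mask(C,100,130,box=(240,230,310,270)));print("blue",b)
E
```

```text
[245.4 191.3] [10, 10, 12, 4, 29] [533.    8.6  50. ]
[244.5 207. ] [9, 26, 12, 3, 36] [526.9  -5.1  50. ]
[245.2 223. ] [10, 42, 12, 3, 34] [521.9 -19.8  50. ]
[245.5 238. ] [10, 57, 12, 3, 36] [516.7 -33.9  50. ]
red [(203, [203.1, 158.9], [196, 151, 16, 17])] green []
blue [(507, [277.8, 262.2], [258, 249, 39, 21]), (3, [266.0, 249.0], [265, 249, 3, 1]), (2, [258.5, 253.5], [258, 253, 2, 2])]
```

{"fn": "send_rows", "kwargs": {
  "motion": "0 0 0 0; 0 0 1 0; 0 0 2 0; 0 0 3.5 0; 0 0 5 0; 0 0 6.5 0; 0 0 8 0; 0 0 8.8 0; 0 0 9.1 0; 0 0 9.1 0"
}}

```text
clock: 1.92
ee_pos: [555.2, -14.5, 59.0]
tool_rot: [0.817, 0.577, -0.001, -0.001]
ft_force: [0.4, -0.5, 0.1]
finger_gap: 0.1
grasp_force: 0.0
```

```bash
cat > look.py <<'E'
import sys
from cell import *
from h import *
s=state();th=-.345;R=np.array([[np.cos(th),-np.sin(th)],[np.sin(th),np.cos(th)]]);t=np.array([528.3,-30.5])
print(s["clock"],"local",(R.T@(s["ee_pos"][:2]-t)).round(1),s["ee_pos"][2].round(1),"Flocal",(R.T@s["ft_force"][:2]).round(2),s["ft_force"][2].round(2),s["finger_gap"])
if len(sys.argv)>1:
    im=[]
    for n,b in (("wrist",(180,130,340,290)),("scene",(225,195,320,305))):
        c=camera(n);np.savez(f"{n}_{sys.argv[1]}.npz",**c);x0,y0,x1,y1=b
        im.append(cv2.resize(c["image"][y0:y1,x0:x1,::-1],(400,460),interpolation=cv2.INTER_NEAREST))
    cv2.imwrite(f"pics/{sys.argv[1]}.png",np.hstack(im))
E
python3 look.py c1
```

```text
1.9167 local [19.9 24.1] 59.0 Flocal [ 0.56 -0.37] 0.08 0.10649811843939366
```

View pics/c1.png

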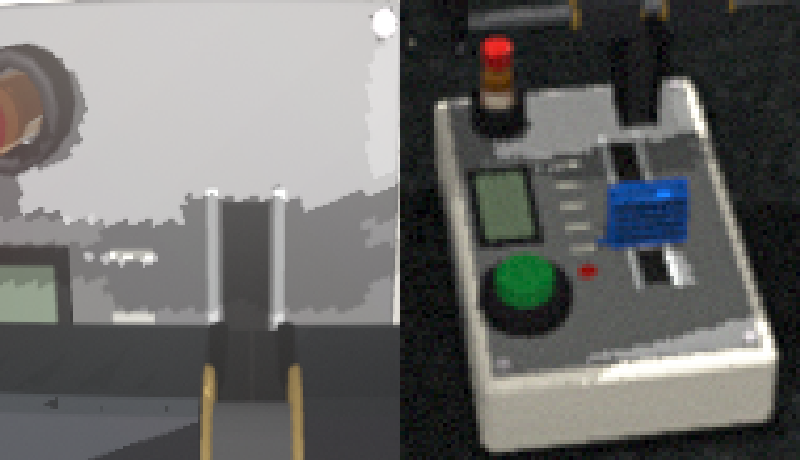

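The wrist view shows the closed fingers standing in line with the slot, near tick 4. In the scene view the fingertip at (637,120) looks further back than I expected, so I'll check by projection.

```bash
python3 - <<'E'
from h import *
th=-.345;R=np.array([[np.cos(th),-np.sin(th)],[np.sin(th),np.cos(th)]]);t=np.array([528.3,-30.5])
c=dict(np.load("scene_c1.npz"));M=np.linalg.inv(c["world_from_camera"])
w=dict(np.load("wrist_c1.npz"))
def proj(l,z):
    p=M@np.r_[R@l+t,z,1];q=np.array([p[0],-p[1]])/-p[2]*532+c["K"][:2,2]
    return ((q-[225,195])*[400/95,460/110]+[400,0]).round(0)
print("tip center",proj((20,24),59),"front edge",proj((20,14.5),59),proj((35,14.5),59))
for k in range(6): print(k,"tick",proj((-9.5,-37.5+15*k),50),"slot",proj((20,-37.5+15*k),50),"levertop",proj((20,-37.5+15*k),86))
o=w["world_from_camera"];print("cam local",R.T@(o[:2,3]-t),o[2,3])
for pv in [(245,325),(245,318),(130,318),(130,257),(245,360)]:
    q=(pv[0]/2.5+180,pv[1]*160/460+130)
    for z in (50,59): print(pv,z,(R.T@(plane(w,"wrist",q,z)[:2]-t)).round(1))
E
```

```text
tip center [628. 156.] front edge [631. 169.] [663. 166.]
0 tick [585. 265.] slot [650. 258.] levertop [652. 199.]
1 tick [580. 243.] slot [644. 236.] levertop [646. 177.]
2 tick [576. 221.] slot [639. 214.] levertop [640. 155.]
3 tick [571. 199.] slot [633. 193.] levertop [635. 134.]
4 tick [566. 178.] slot [628. 172.] levertop [629. 114.]
5 tick [561. 158.] slot [623. 152.] levertop [624.  93.]
cam local [21.27312728 94.37411927] 250.98172282486598
(245, 325) 50 [19.8 21.2]
(245, 325) 59 [19.9 24.4]
(245, 318) 50 [19.8 22.9]
(245, 318) 59 [19.9 26.1]
(130, 318) 50 [-10.6  22.6]
(130, 318) 59 [-9.2 25.8]
(130, 257) 50 [-10.   37.2]
(130, 257) 59 [-8.6 39.7]
(245, 360) 50 [19.8 12.5]
(245, 360) 59 [19.9 16.2]
```

```bash
python3 - <<'E'
from h import *
a=np.load("scene0.npz")["image"].astype(int);b=np.load("scene_c1.npz")["image"].astype(int)
d=(b-a).sum(2)
print("cols 272-290; rows 212-242 brightness change"); 
for r in range(212,244): print(r,int((r-195)*460/110),d[r,270:292].tolist())
E
```

```text
cols 272-290; rows 212-242 brightness change
212 71 [-9, 0, -3, -5, -2, -50, -14, -30, -44, -3, 23, 1, 42, 23, 18, -39, -54, -35, -2, -8, -15, 10]
213 75 [4, 16, 1, 39, 0, -20, -35, -31, -42, 8, -7, -14, -28, -13, -62, -102, -107, -43, -18, -19, -51, -39]
214 79 [-3, 10, -17, 8, 30, -17, -96, -106, -114, -190, -198, -266, -280, -284, -312, -325, -295, -87, -53, -77, -82, -56]
215 83 [-1, 5, -6, -12, 28, -124, -282, -252, -289, -323, -363, -440, -459, -459, -458, -504, -375, -100, -72, -96, -99, -40]
216 87 [-12, 14, 5, 14, 1, -190, -354, -428, -411, -368, -406, -409, -400, -396, -416, -419, -320, -85, -45, -61, -32, 16]
217 92 [-36, 3, -1, 2, 14, -194, -388, -458, -413, -422, -395, -411, -378, -396, -430, -450, -264, -84, -58, -38, -5, 0]
218 96 [-48, -37, -22, -36, -50, -229, -425, -468, -446, -399, -404, -422, -401, -397, -442, -431, -264, -86, -62, -32, -13, 3]
219 100 [-70, -74, -55, -50, -58, -207, -382, -445, -427, -410, -393, -401, -429, -385, -408, -425, -268, -76, -66, -47, 1, -2]
220 104 [-76, -58, -70, -62, -64, -139, -325, -438, -448, -419, -400, -413, -389, -389, -446, -
[... 1971 characters left out ...]
, -12, 10, -16]
237 175 [-38, -40, -40, -29, 0, 5, 21, 17, 23, -3, 30, 10, -11, 14, 0, 11, -10, 5, 11, 7, 20, 22]
238 179 [-25, 12, -15, 10, 3, -9, 7, -9, 2, -5, 5, -13, 14, 8, -4, 4, -6, -11, -24, 16, -18, -1]
239 184 [23, 7, -11, 6, 11, -16, -11, 13, -5, -14, -12, 4, 2, -6, 1, -5, -23, 18, 28, -17, 30, 1]
240 188 [-11, 0, 13, 18, 5, -10, 8, -11, 0, -11, 4, -4, 35, 9, -13, 19, 99, 105, 105, 31, 16, -4]
241 192 [17, 3, 2, 7, -9, -26, 6, 8, -9, -1, -5, -17, 3, 7, -5, 47, 153, 144, 165, 43, -18, 19]
242 196 [12, 8, -1, 18, 6, -13, -18, -16, 24, -11, 2, 18, -8, -5, 26, 42, 62, 46, 17, 13, -6, -11]
243 200 [-6, 12, 0, -8, 4, 14, -8, 22, -50, 19, 4, 10, -41, 1, -10, -10, 14, 16, -35, 7, -10, -14]
```

```bash
python3 look.py c2; python3 - <<'E'
from h import *
a=np.load("scene0.npz")["image"].astype(int);b=np.load("scene_c2.npz")["image"].astype(int)
d=(b-a).sum(2)
m=(d[:,276:286].mean(1)<-200);print([r for r in range(200,250) if m[r]])
x=np.load("wrist_c1.npz")["image"].astype(int);y=np.load("wrist_c2.npz")["image"].astype(int);print(abs(x-y).mean())
E
```

```text
2.0167 local [21.  24.3] 60.4 Flocal [ 0.83 -0.13] -1.06 0.5292423719504902
[214, 215, 216, 217, 218, 219, 220, 221, 222, 223, 224]
3.839455782312925
```

The two views agree if the closed fingertips really end about 25 mm above the nominal TCP. I'll go down in stages, watching the force and the image.

{"fn": "send_rows", "kwargs": {
  "motion": "0 0 0.1 0; 0 0 0.2 0; 0 0 0.3 0; 0 0 0.4 0; 0 0 0.5 0; 0 0 0.6 0; 0 0 0.7 0; 0 0 0.8 0; 0 0 0.8 0; 0 0 0.8 0"
}}

```text
clock: 2.95
ee_pos: [555.9, -14.7, 52.0]
tool_rot: [0.817, 0.577, -0.0, -0.0]
ft_force: [0.1, -0.3, 1.0]
finger_gap: 0.2
grasp_force: 0.0
```

```bash
python3 look.py c3; python3 - <<'E'
from h import *
a=np.load("scene0.npz")["image"].astype(int)
for n in ("c2","c3"):
    b=np.load(f"scene_{n}.npz")["image"].astype(int);d=(b-a).sum(2)[:,277:285].mean(1);print(d[218:232].round(0))
    g=cv2.cvtColor(np.load(f"wrist_{n}.npz")["image"],cv2.COLOR_RGB2GRAY);print(g[236:262,264:290:5].T.tolist())
E
```

```text
2.95 local [20.6 24.2] 52.0 Flocal [ 0.18 -0.24] 0.99 0.17144682028083394
[-417. -411. -415. -410. -401. -380. -249. -105.  -61.  -59.  -54.  -58.
  -52.  -46.]
[[176, 193, 220, 220, 220, 205, 133, 59, 59, 58, 57, 57, 56, 56, 55, 54, 54, 55, 54, 54, 67, 99, 118, 122, 123, 124], [74, 73, 74, 73, 72, 69, 62, 58, 58, 56, 56, 56, 56, 54, 56, 55, 54, 54, 53, 52, 53, 53, 52, 53, 53, 50], [73, 73, 74, 74, 73, 72, 73, 73, 70, 64, 62, 62, 63, 63, 62, 60, 62, 61, 60, 59, 60, 59, 59, 58, 58, 59], [74, 74, 76, 73, 73, 72, 73, 72, 69, 66, 64, 63, 64, 63, 62, 62, 62, 62, 63, 61, 61, 61, 60, 61, 59, 59], [71, 74, 74, 73, 73, 72, 73, 71, 70, 63, 64, 63, 62, 63, 61, 60, 61, 59, 60, 60, 59, 59, 59, 59, 58, 57], [179, 179, 197, 225, 225, 225, 222, 213, 186, 61, 61, 61, 60, 61, 60, 61, 60, 61, 59, 59, 59, 59, 60, 58, 57, 56]]
[-415. -415. -413. -414. -408. -411. -409. -406. -411. -366. -213.  -75.
  -40.  -45.]
[[180, 178, 178, 179, 178, 164, 105, 57, 54, 56, 56, 54, 55, 53, 52, 51, 50, 51, 52, 50, 66, 99, 119, 125, 127, 126], [68, 66, 67, 65, 65, 66, 59, 56, 55, 55, 53, 53, 53, 53, 51, 51, 52, 51, 50, 50, 48, 50, 52, 50, 50, 49], [67, 67, 68, 66, 68, 71, 72, 72, 69, 61, 61, 60, 60, 60, 59, 59, 58, 58, 59, 58, 57, 57, 57, 57, 58, 56], [67, 66, 66, 65, 64, 65, 68, 71, 69, 64, 62, 62, 60, 61, 61, 60, 60, 60, 59, 59, 58, 60, 58, 57, 58, 58], [67, 65, 67, 66, 65, 65, 65, 64, 61, 60, 62, 61, 60, 60, 58, 59, 57, 59, 57, 58, 57, 56, 55, 57, 57, 56], [180, 180, 180, 180, 180, 179, 176, 169, 144, 61, 59, 60, 59, 59, 58, 59, 57, 58, 58, 56, 56, 56, 57, 57, 56, 56]]
```

View pics/c3.png

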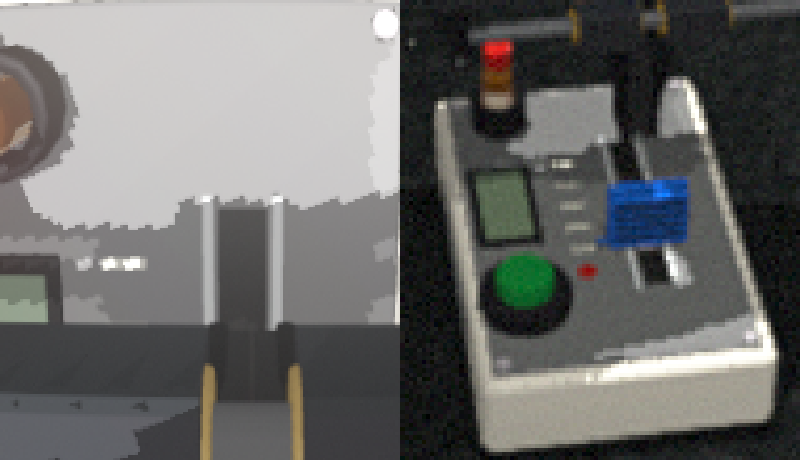

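The fingertip moved down by the expected 3.5 px with no contact force, so it is still about 24 mm above the nominal TCP height. The lever sits near tick 1, with its face well in front of the finger. Next I'll shift toward the lever and go lower.

{"fn": "send_rows", "kwargs": {
  "motion": "-0.4 0 0 0; -0.8 0 0 0; -1.2 0 0 0; -1.2 0 0.3 0; -1.2 0 0.6 0; -1.2 0 0.8 0; -1.2 0 1.0 0; -1.2 0 1.2 0; -1.2 0 1.4 0; -1.2 0 1.4 0"
}}

```text
clock: 3.88
ee_pos: [551.7, -25.8, 37.7]
tool_rot: [0.816, 0.577, -0.0, -0.0]
ft_force: [1.0, -0.1, 0.1]
finger_gap: 0.8
grasp_force: 0.0
```

```bash
python3 look.py c4; python3 - <<'E'
from h import *
a=np.load("scene0.npz")["image"].astype(int)
b=np.load(f"scene_c4.npz")["image"].astype(int);d=(b-a).sum(2)[:,277:285].mean(1);print(d[222:248].round(0))
print(blob(mask(dict(np.load("scene_c4.npz")),100,130,box=(225,195,320,305))))
E
```

```text
3.8833 local [20.4 12.3] 37.7 Flocal [0.98 0.25] 0.09 0.7855497538990749
[-412. -411. -412. -408. -432. -439. -324. -182. -166. -151. -157. -150.
 -131. -118. -127.  -68.   -8.   -1.    3.   -6.    5.   -5.    4.   10.
    0.    8.]
[(306, [283.1, 245.2], [272, 237, 22, 18])]
```

{"fn": "send_rows", "kwargs": {
  "motion": "-0.3 0 0 0; -0.6 0 0 0; -0.9 0 0 0; -1.2 0 0 0; -1.5 0 0 0; -1.8 0 0 0; -2.1 0 0 0; -2.4 0 0 0; -2.7 0 0 0; -2.9 0 0 0"
}}

```text
clock: 4.82
ee_pos: [542.1, -54.0, 38.2]
tool_rot: [0.816, 0.577, -0.0, 0.0]
ft_force: [0.1, 0.2, -0.4]
finger_gap: 0.4
grasp_force: 0.0
```

```bash
python3 look.py c5; python3 - <<'E'
from h import *
print(blob(mask(dict(np.load("scene_c5.npz")),100,130,box=(225,195,320,305))))
E
```

```text
4.8167 local [ 20.9 -17.4] 38.2 Flocal [0.01 0.26] -0.42 0.4341284161354581
[(314, [284.3, 250.7], [273, 243, 22, 17])]
```

The lever's blob dropped 5.5 px in the scene view, about one notch. I'll push on gently until the end stop pushes back.

{"fn": "send_rows", "kwargs": {
  "motion": "-0.1 0 0 0; -0.2 0 0 0; -0.3 0 0 0; -0.35 0 0 0; -0.4 0 0 0; -0.45 0 0 0; -0.5 0 0 0; -0.5 0 0 0; -0.5 0 0 0; -0.5 0 0 0"
}}

```text
clock: 5.75
ee_pos: [540.9, -57.4, 38.2]
tool_rot: [0.817, 0.577, 0.0, -0.0]
ft_force: [1.9, 4.7, 0.1]
finger_gap: 0.3
grasp_force: 2.7
```

```bash
python3 look.py c6; python3 - <<'E'
from h import *
print(blob(mask(dict(np.load("scene_c6.npz")),100,130,box=(225,195,320,305))))
E
```

```text
5.75 local [ 20.9 -21.1] 38.2 Flocal [0.18 5.06] 0.08 0.2997810975435587
[(315, [284.5, 250.9], [273, 243, 22, 17])]
```

View pics/c6.png

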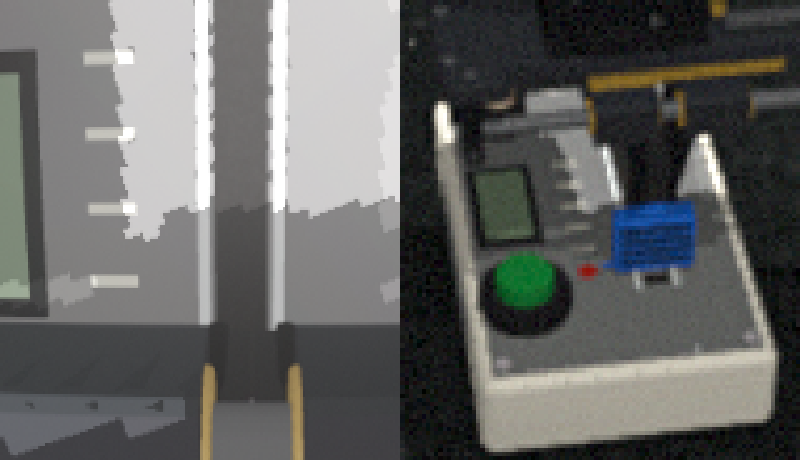

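The lever stands at the red dot, and the force rose to 5 N without the lever moving, so it is on the end stop. Next: back off, lift over the lever, and come down on the shut side.

{"fn": "send_rows", "kwargs": {
  "motion": "0.3 0 0 0; 0.4 0 0 0; 0.4 0 -1.5 0; 0.4 0 -3 0; 0.4 0 -4.5 0; 0.4 0 -5 0; -1 0 -5 0; -2.5 0 -5 0; -4.0 0 -5 0; -4.0 0 -5 0"
}}

```text
clock: 6.68
ee_pos: [526.5, -97.9, 87.9]
tool_rot: [0.817, 0.577, -0.001, 0.0]
ft_force: [-0.3, 0.1, -0.2]
finger_gap: 0.5
grasp_force: 0.0
```

{"fn": "send_rows", "kwargs": {
  "motion": "0 0 0 0; 0 0 0.5 0; 0 0 1 0; 0 0 1.6 0; 0 0 2.2 0; 0 0 2.8 0; 0 0 3.5 0; 0 0 4.2 0; 0 0 4.8 0; 0 0 5 0"
}}

```text
clock: 7.52
ee_pos: [526.6, -95.4, 36.9]
tool_rot: [0.817, 0.577, -0.001, -0.001]
ft_force: [-0.3, -0.1, 0.4]
finger_gap: 0.2
grasp_force: 0.0
```

```bash
python3 look.py d1; python3 - <<'E'
from h import *
print(blob(mask(dict(np.load("scene_d1.npz")),100,130,box=(225,195,320,305))))
E
```

```text
7.5167 local [ 20.4 -61.7] 36.9 Flocal [-0.29 -0.16] 0.36 0.23170529785093466
[(119, [278.3, 252.1], [273, 245, 11, 15])]
```

{"fn": "send_rows", "kwargs": {
  "motion": "0.1 0 0 0; 0.2 0 0 0; 0.3 0 0 0; 0.4 0 0 0; 0.5 0 0 0; 0.6 0 0 0; 0.7 0 0 0; 0.8 0 0 0; 0.8 0 0 0; 0.8 0 0 0"
}}

```text
clock: 8.45
ee_pos: [530.0, -88.4, 38.3]
tool_rot: [0.817, 0.577, -0.0, 0.0]
ft_force: [-1.4, -1.6, 0.5]
finger_gap: 0.9
grasp_force: 0.8
```

{"fn": "send_rows", "kwargs": {
  "motion": "0.05 0 0 0; 0.1 0 0 0; 0.15 0 0 0; 0.2 0 0 0; 0.2 0 0 0; 0.2 0 0 0; 0.2 0 0 0; 0.2 0 0 0; 0.2 0 0 0; 0.2 0 0 0"
}}

```text
clock: 9.28
ee_pos: [530.5, -87.0, 38.3]
tool_rot: [0.816, 0.577, -0.0, 0.0]
ft_force: [-2.2, -5.4, 2.3]
finger_gap: 0.7
grasp_force: 2.7
```

```bash
python3 look.py
```

```text
9.2833 local [ 21.2 -52.4] 38.3 Flocal [-0.28 -5.85] 2.31 0.71998207086872
```

{"fn": "send_rows", "kwargs": {
  "motion": "0.1 0 0 0; 0.2 0 0 0; 0.3 0 0 0; 0.4 0 0 0; 0.5 0 0 0; 0.6 0 0 0; 0.7 0 0 0; 0.7 0 0 0; 0.7 0 0 0; 0.7 0 0 0"
}}

```text
clock: 10.12
ee_pos: [532.9, -79.5, 38.0]
tool_rot: [0.817, 0.577, 0.0, -0.0]
ft_force: [-0.2, -0.2, -0.1]
finger_gap: 0.4
grasp_force: 0.0
```

```bash
cat > bl.py <<'E'
import sys
from h import *
c=dict(np.load(f"scene_{sys.argv[1]}.npz"));m=mask(c,100,130,box=(225,195,320,305))
print(blob(m));ys,xs=np.nonzero(m);print("top row by col",{int(x):int(ys[xs==x].min()) for x in range(276,296,3) if (xs==x).any()})
E
python3 look.py d2; for i in c1 c6 d1 d2; do python3 bl.py $i; done
```

```text
10.1167 local [ 20.9 -44.5] 38.0 Flocal [-0.09 -0.27] -0.1 0.43644791661207866
[(298, [283.0, 245.4], [272, 237, 22, 18])]
top row by col {276: 239, 279: 238, 282: 238, 285: 238, 288: 238, 291: 237}
[(315, [284.5, 250.9], [273, 243, 22, 17])]
top row by col {276: 245, 279: 244, 282: 244, 285: 243, 288: 243, 291: 243, 294: 243}
[(119, [278.3, 252.1], [273, 245, 11, 15])]
top row by col {276: 245, 279: 245, 282: 246}
[(113, [277.5, 246.4], [272, 238, 11, 17])]
top row by col {276: 239, 279: 238, 282: 253}
```

First click made: top row 239, the same as tick 1. On to the second.

{"fn": "send_rows", "kwargs": {
  "motion": "0.2 0 0 0; 0.4 0 0 0; 0.6 0 0 0; 0.8 0 0 0; 0.95 0 0 0; 1.1 0 0 0; 1.25 0 0 0; 1.4 0 0 0; 1.4 0 0 0; 1.4 0 0 0"
}}

```text
clock: 11.05
ee_pos: [537.8, -66.0, 38.1]
tool_rot: [0.817, 0.577, 0.0, -0.0]
ft_force: [0.8, -0.2, 0.8]
finger_gap: 0.8
grasp_force: 0.0
```

```bash
python3 look.py d3; python3 bl.py d3
```

```text
11.05 local [ 21.  -30.1] 38.1 Flocal [0.77 0.11] 0.81 0.7660319655388371
[(111, [276.3, 240.7], [273, 233, 8, 16])]
top row by col {276: 233, 279: 233}
```

Second click: top row 233 and force back to zero. Now the third.

{"fn": "send_rows", "kwargs": {
  "motion": "0.2 0 0 0; 0.4 0 0 0; 0.6 0 0 0; 0.8 0 0 0; 0.95 0 0 0; 1.1 0 0 0; 1.25 0 0 0; 1.4 0 0 0; 1.4 0 0 0; 1.4 0 0 0"
}}

```text
clock: 11.98
ee_pos: [542.5, -52.7, 38.1]
tool_rot: [0.817, 0.577, 0.0, -0.0]
ft_force: [-0.2, 0.3, 0.3]
finger_gap: 0.5
grasp_force: 0.0
```

```bash
python3 look.py d4; python3 bl.py d4
```

```text
11.9833 local [ 20.9 -16.1] 38.1 Flocal [-0.31  0.24] 0.3 0.5012185103777665
[(106, [275.2, 238.4], [270, 230, 10, 16]), (4, [290.0, 241.5], [290, 240, 1, 4]), (1, [290.0, 238.0], [290, 238, 1, 1])]
top row by col {276: 230, 279: 242}
```

The lever is at half travel (row 230, expected 228). I'll nudge it slightly further.

{"fn": "send_rows", "kwargs": {
  "motion": "0.05 0 0 0; 0.1 0 0 0; 0.12 0 0 0; 0.12 0 0 0; 0.12 0 0 0; 0.12 0 0 0; 0.12 0 0 0; 0.12 0 0 0; 0.12 0 0 0; 0.12 0 0 0"
}}

```text
clock: 12.92
ee_pos: [542.7, -52.2, 38.1]
tool_rot: [0.817, 0.577, 0.0, -0.0]
ft_force: [0.2, 0.2, 0.5]
finger_gap: 0.4
grasp_force: 0.0
```

```bash
python3 look.py d5; python3 bl.py d5
```

```text
12.9167 local [ 20.9 -15.5] 38.1 Flocal [0.12 0.2 ] 0.51 0.4280040591251941
[(105, [275.2, 238.1], [270, 230, 10, 16]), (5, [290.0, 241.0], [290, 239, 1, 5])]
top row by col {276: 230, 279: 242}
```

{"fn": "send_rows", "kwargs": {
  "motion": "0.05 0 0 0; 0.1 0 0 0; 0.15 0 0 0; 0.15 0 0 0; 0.15 0 0 0; 0.15 0 0 0; 0.15 0 0 0; 0.15 0 0 0; 0.15 0 0 0; 0.15 0 0 0"
}}

```text
clock: 13.85
ee_pos: [543.2, -50.8, 38.2]
tool_rot: [0.817, 0.577, -0.0, 0.0]
ft_force: [0.0, -0.1, 0.6]
finger_gap: 0.9
grasp_force: 0.0
```

```bash
python3 look.py d6; python3 bl.py d6
```

```text
13.85 local [ 20.9 -14. ] 38.2 Flocal [ 0.08 -0.11] 0.62 0.8956551213766971
[(103, [275.0, 236.0], [271, 229, 9, 15])]
top row by col {276: 229, 279: 242}
```

{"fn": "send_rows", "kwargs": {
  "motion": "-0.3 0 0 0; -0.6 0 0 0; -1 0 0 0; -1 0 -1 0; -1 0 -2.5 0; -1 0 -4 0; -1.7 -2 -5 0; -2.8 -4 -6 0; -4.1 -6.05 -6 0; -4.1 -6.05 -6 0"
}}

```text
clock: 14.78
ee_pos: [467.2, -68.5, 99.0]
tool_rot: [0.817, 0.577, -0.002, -0.002]
ft_force: [-0.7, 0.1, -0.5]
finger_gap: 0.4
grasp_force: 0.0
```

```bash
python3 look.py e1; python3 bl.py e1
```

```text
14.7833 local [-44.6 -56.4] 99.0 Flocal [-0.65 -0.12] -0.48 0.3602932887873463
[(271, [280.4, 235.3], [270, 228, 20, 16])]
top row by col {276: 229, 279: 228, 282: 228, 285: 228, 288: 228}
```

View pics/e1.png

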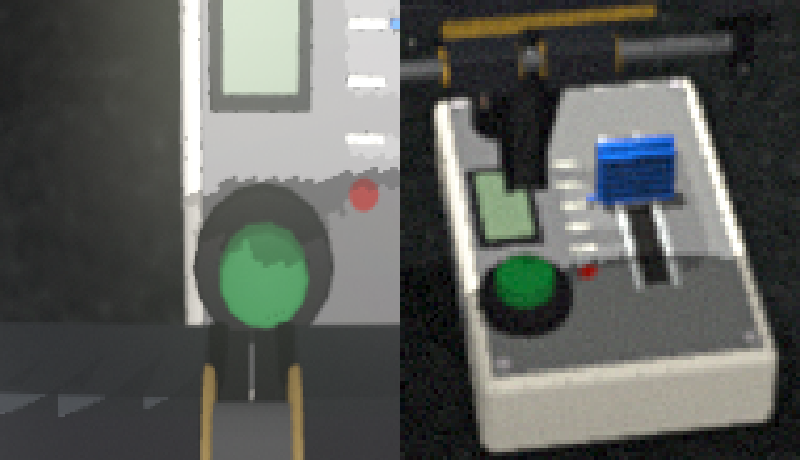

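The lever is in the third notch: its pointer lies beside tick 3 in both views. The button is just ahead of the fingers at wrist crop (264,275), so I'll measure it.

```bash
python3 look.py; python3 - <<'E'
from h import *
th=-.345;R=np.array([[np.cos(th),-np.sin(th)],[np.sin(th),np.cos(th)]]);t=np.array([528.3,-30.5])
W=dict(np.load("wrist_e1.npz"));S=dict(np.load("scene_e1.npz"))
mw=mask(W,45,85,s=90,box=(255,200,320,245));b=blob(mw)[0];print(b)
s=blob(mask(S,45,85,box=(225,250,320,305)))[0];print(s)
# top disc in wrist: left/right extent mid
(c,r)=cv2.minEnclosingCircle(cv2.findNonZero(mw));print(c,r)
for z in (68,72): print(z,(R.T@(plane(W,"wrist",c,z)[:2]-t)).round(1),(R.T@(plane(W,"wrist",b[1],z)[:2]-t)).round(1))
x,e=tri([ray(W,"wrist",b[1]),ray(S,"scene",s[1])]);print(x,R.T@(x[:2]-t),e)
o=W["world_from_camera"];print(R.T@(o[:2,3]-t))
E
```

```text
14.8833 local [-39.4 -55.7] 99.0 Flocal [0.24 0.41] -0.99 0.3243828873854244
(955, [284.8, 226.3], [268, 210, 35, 34])
(155, [254.2, 261.8], [247, 256, 15, 13])
(284.7962951660156, 225.79629516601562) 17.772571563720703
68 [-40.1 -54.2] [-40.1 -54.6]
72 [-40.1 -53. ] [-40.1 -53.4]
[471.64586286 -69.7840779   63.08907104] [-40.03007313 -56.12952233] [np.float64(0.014656764022941166), np.float64(0.014656764023069134)]
[-42.55038388  13.84273273]
```

{"fn": "send_rows", "kwargs": {
  "motion": "0 0 0.6 0; 0 0 1.2 0; 0 0 1.8 0; 0 0 2.4 0; 0 0 3 0; 0 0 3.6 0; 0 0 4.2 0; 0 0 4.7 0; 0 0 4.7 0; 0 0 4.7 0"
}}

```text
clock: 15.72
ee_pos: [472.3, -69.1, 50.7]
tool_rot: [0.817, 0.577, -0.0, -0.0]
ft_force: [-0.5, 0.2, -0.4]
finger_gap: 0.2
grasp_force: 0.0
```

{"fn": "send_rows", "kwargs": {
  "motion": "0 0 0.1 0; 0 0 0.2 0; 0 0 0.3 0; 0 0 0.4 0; 0 0 0.5 0; 0 0 0.6 0; 0 0 0.7 0; 0 0 0.7 0; 0 0 0.7 0; 0 0 0.7 0"
}}

```text
clock: 16.55
ee_pos: [472.5, -69.3, 44.1]
tool_rot: [0.817, 0.577, -0.0, -0.0]
ft_force: [-1.0, -0.0, 0.2]
finger_gap: 0.4
grasp_force: 0.0
```

{"fn": "send_rows", "kwargs": {
  "motion": "0 0 0.1 0; 0 0 0.2 0; 0 0 0.3 0; 0 0 0.4 0; 0 0 0.4 0; 0 0 0.4 0; 0 0 0.4 0; 0 0 0.4 0; 0 0 0.4 0; 0 0 0.4 0"
}}

```text
clock: 17.38
ee_pos: [472.7, -69.3, 40.2]
tool_rot: [0.817, 0.577, 0.0, 0.0]
ft_force: [0.4, 0.7, 4.9]
finger_gap: 0.5
grasp_force: 1.5
```

{"fn": "send_rows", "kwargs": {
  "motion": "0 0 0.1 0; 0 0 0.2 0; 0 0 0.3 0; 0 0 0.4 0; 0 0 0.4 0; 0 0 0.4 0; 0 0 0.4 0; 0 0 0.4 0; 0 0 0.4 0; 0 0 0.4 0"
}}

```text
clock: 18.22
ee_pos: [472.7, -69.3, 36.9]
tool_rot: [0.817, 0.577, 0.0, 0.0]
ft_force: [-1.5, 0.2, 10.8]
finger_gap: 0.6
grasp_force: 5.6
```

10.8 N is well past the 5 N for full travel, so the button is on its stop. Letting go and lifting clear.

{"fn": "send_rows", "kwargs": {
  "motion": "0 0 -0.5 0; 0 0 -1 0; 0 0 -2 0; 0 0 -4 0; 0 0 -6 0; 0 0 -8 0; 0 0 -10 0; 0 0 -11 0; 0 0 -11 0; 0 0 -11 0"
}}

```text
clock: 19.05
ee_pos: [472.3, -69.2, 146.2]
tool_rot: [0.817, 0.577, 0.0, 0.0]
ft_force: [-0.5, 0.2, 0.0]
finger_gap: 0.1
grasp_force: 0.0
```

```bash
python3 look.py f1; python3 bl.py f1; python3 - <<'E'
from h import *
S=dict(np.load("scene_f1.npz"));print(blob(mask(S,45,85,box=(225,250,320,305))))
cv2.imwrite("pics/final.png",S["image"][:,:,::-1])
E
```

```text
19.05 local [-39.6 -55.3] 146.2 Flocal [-0.54 -0.03] 0.01 0.08909271041508687
[(274, [280.4, 235.2], [270, 227, 20, 17])]
top row by col {276: 228, 279: 228, 282: 228, 285: 228, 288: 227}
[(152, [254.1, 261.8], [247, 256, 15, 13])]
```

View pics/final.png

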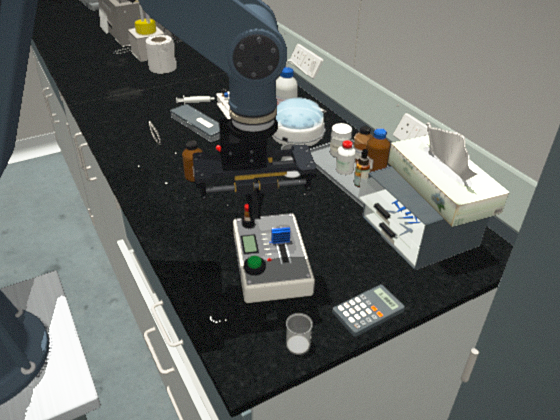

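The final picture shows the lever at (281,235) in the third notch and the button out again at (254,262). The vial stands at (248,215), the beaker and calculator are where they were, and the arm is clear.

```bash
python3 -c "
from cell import *
print(hand_in())"
```

```text
the job is handed in; nothing more can be done
None
```

I pushed the lever to shut, clicked it out to the third notch, pressed the button fully (10.8 N) and let go, then handed the job in at about 19 s; no verdict came back.

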